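# Close the specimen gauge to its mark and lock it

### The job

Roll the knurled wheel of the bench gauge under a fingertip until the sliding jaw has closed so far that its pointer stands inside the dark gauge mark on the scale, then push the lock lever all the way over, away from the robot, with the pointer still in the mark. Move the jaw only by the wheel, never by touching it, and leave the meteorite between the jaws and the other things lying about where they are; pick nothing up.

Things in the scene. Friction and masses are not known exactly. Their poses are not given: they have to be found in the camera images.
- gauge: Jaw gauge bolted to the bench: base plate 16 mm thick, x -65 to 65, y -200 to 160 mm in its frame (y along its length, x away from the robot, yaw up to 0.35 rad either way). Origin on the bench. In mm: fixed jaw y -101 to -85, up to z 60; sliding jaw up to z 67; scale ledge x 41 to 63, up to z 43; wheel axle along x at y 95, z 66, cheek plates beside it up to z 73; lever at y -150.
- wheel_top (a point): Top of the rim of the knurled steel wheel (radius 38, 26 mm wide) on its centre plane, 104 mm above the bench; does not turn with it. Wheel and jaw ride on one sprung slideway that yields straight down up to 7 mm: gives at about 2 N, then 0.9 N per mm; 3 to 5 mm of press grips well enough to roll it by friction (about 1 N at the rim turns it). It stays where it is left.
- wheel (a joint): Turn of the wheel in rad, 0 at the start, up to about 4.2; grows when the top of the rim is rolled towards the fixed jaw (-y of the gauge).
- jaw: The sliding jaw, a steel block 60 x 16 x 40 mm with a dark saddle and a pointer; not to be touched. Origin in the plane of its back (wheel-side) face, 39 mm above the bench. It closes towards the fixed jaw (-y of the gauge), 12 mm per rad of the wheel (6.3 mm per 20 mm rolled at the rim), the same way as the fingertip on top of the wheel. Starts fully open (gap 85 mm), 50 mm of travel.
- pointer_tip (a point): Lower tip of the sliding jaw's pointer, a bright steel bar 3 mm wide that crosses over the white scale on the far side of the gauge and turns down in front of the ledge's far face; the tip is 39 mm above the bench while the wheel is not pressed.
- gauge_mark (a point): Centre of the gauge mark at the far top edge of the scale ledge: a black band 8 mm wide along the gauge's y, across the white scale and down the ledge's far face. It lies 18 to 34 mm from the pointer at the start, on the side of the fixed jaw (-y), and is not to be moved. Its axes are those of the gauge. The pointer passes over and just in front of it without touching.
- lock_lever (a joint): Lock lever: 0 leans 0.6 rad towards the robot (start), 1.2 fully over, leaning 0.6 rad away from the robot (+x of the gauge). It stays where it is left; about 1 N at its knob moves it.
- lever_knob (a point): Centre of the lever's black ball knob (radius 9 mm), 70 mm from the pivot, on a 10 mm thick rod; moves with the lever.
- lever_pivot (a point): Pivot of the lock lever, 38 mm above the bench; the lever turns about the gauge's y axis.
- specimen_mid (a point): Dark meteorite lying loose on the base plate between the jaws near the fixed jaw, about 34 x 28 x 29 mm; this point is 12 mm above its underside. With the pointer in the mark the jaw still stands at least 5 mm clear of it.
- meteorite_mid (a point): Larger brown meteorite on the bench, just beyond the gauge, about 51 x 42 x 43 mm; this point is 18 mm above the bench.
- weight_mid (a point): Brass knob weight on the bench, on the robot's side of the gauge, 32 mm diameter, 51 mm high; point half-way up.
- vial_mid (a point): Glass jar with white cap on the bench, beyond the gauge, 32 mm diameter, 60 mm high; point half-way up.
- tray_mid (a point): Loose cardboard specimen tray 90 x 70 x 22 mm on the left; point 11 mm up at its centre.
- brush_mid (a point): Hand brush lying on the right; a point on its handle.
- loupe_mid (a point): Loupe lying on the left, steel ring 44 mm across, 12 mm high, with a black handle; point at the ring's centre.

How it is judged (in metres and radians):
On the way, in this order (a step that is already met when the one before it is completed fails the run):
1. the pointer stands in the gauge mark, at rest, with the lever still unlocked (y of pointer_tip in the frame of gauge_mark between -0.003 and 0.003 m and linear speed of jaw below 0.003 m/s and value of joint lock_lever below 0.3 rad), for 0.3 s.
2. the lock lever is pushed over with the pointer still in the mark (y of pointer_tip in the frame of gauge_mark between -0.003 and 0.003 m and value of joint lock_lever above 1.05 rad), for 0.2 s.
At the end, for the whole second after the job is handed in: The pointer's tip is within 3 mm of the mark's centre along the scale and at rest, the lock lever is over (at least 1.05 of 1.2 rad), and every loose thing is within 12 mm of where it was (all of step 2 and linear speed of jaw below 0.003 m/s and distance of each of specimen_mid, meteorite_mid, weight_mid, vial_mid, tray_mid, brush_mid, loupe_mid from where it was at the start of the episode below 0.012 m); the robot touches nothing.
It fails at once if the sliding jaw is touched by the robot (contact force between any of the fingers, the arm and jaw above 0.5 N).
It fails at once if a loose thing is pushed, lifted or carried (distance of any of specimen_mid, meteorite_mid, weight_mid, vial_mid, tray_mid, brush_mid, loupe_mid from where it was at the start of the episode above 0.012 m).
It also fails if it takes over 61 s, if anything falls off the work surface, if the arm or the gripper's body presses on something with over 40 N, if the wrist force passes 120 N, or if a joint passes its speed limit or range.

### The arm

A 6-joint arm with a two-finger parallel gripper is mounted at the origin on the work surface. World frame = base frame: x ahead of the robot, y to its left, z up, the work surface at z = 0. Lengths are in mm, angles in rad, forces in N, time in s.
With the tool pointing down it reaches from about 400 to 925 mm from the base axis. Payload 12.5 kg.
Tool frame: the origin (TCP) lies midway between the tips of the shut fingers; the grasp point (between the pads) lies 19 mm behind it (env.pinch_z is the distance from the TCP to the grasp point, in mm); z points along the fingers, y is the line along which they close (so a half turn about z gives the same grasp; the last joint's range is limited). The gripper opens to 95 mm and grips with 3 to 60 N. Pads are 20 mm wide; open, the fingers measure 119 mm over their backs; the gripper's body (75 mm by 180 mm) begins 59 mm behind the grasp point.
Start: joints at [-1.24, 0.491, 1.559, -0, 1.092, -0.106], TCP at [264.426, -566.327, 214.661] pointing down, gripper open.
Joint ranges: [-3.1, 3.1], [-0.84, 2.19], [0.05, 2.79], [-1.13, 4.28], [0.06, 2.93], [-2.69, 2.69]. Speed limits (rad/s): [2.22, 2.22, 2.79, 3.14, 3.14, 3.14].

### API

Orientations are given as [roll, pitch, yaw] about the fixed x, y, z axes, in that order (R = Rz(yaw) Ry(pitch) Rx(roll)).
In Python, from cell import readout, eyes, job_done, env gives the robot as it stands.
- The arm moves only by the shell command python3 -m jog 'ROWS'. ROWS is a JSON object of lists of equal length, an entry for each row: "dp": the shift along the tool's x, y, z in mm, a list of three; "twist": the turn about the tool's z in degrees; "claw": the closure, from -1 (fully open) to 1 (shut). A call has 1 to 8 rows; each row is the pose to reach, as a shift and turn from the pose commanded when the call began, along the tool's axes at that moment; what a row does not reach only later rows make up. A row lasts 1/12 s, in which the tool goes at most 41.7 mm and 7.16 degrees, less where a joint would pass 70% of its speed; a pose out of reach is approached as far as the arm can. A call with a gripper value outside its range is refused whole. The fingers move at their own pace and stop on an object; the grip force is fixed at half the most. Time passes only in rows, so rows that repeat a pose let the fingers close. It gives the time, the measured TCP pose, the force and the opening at its end, in the units of the state.
- readout.state(): the state, without advancing time (a new reading comes with each control period).
- eyes.read_camera(name): name is "side" or "top"; returns the picture (420x560x3 uint8, red, green, blue); there is no depth.
- eyes.camera_model(name): a dict with "intrinsics" (3x3 intrinsics, pixels), "k1" (the pictures are not rectified: a ray, as slopes to the right and down, at radius r is drawn at 1 + k1 r^2 times it, then the intrinsics apply), "R" (3x3) and "t" (3): a world point X has camera coordinates R X + t. Camera axes: x right, y down, z forward; pixel columns grow to the right and rows downward; lengths in mm; the calibration is good to about 2 mm. A picture is of the moment at which its call begins. camera_model takes no time and is no camera call.
- job_done(): hands the job in, once; it reports no verdict.
The state is a dict: "t": time; "joints": joint angles; "qvel": joint speeds; "tau": joint torques, N m; "eef_pos": TCP position; "tcp_rot": TCP orientation; "ft_force": force on the tool from outside, world axes, zero at the start; "moment": the same for the moment, N m; "opening": opening from 0.0 (shut) to 1.0 (fully open).
Only numpy, scipy, OpenCV 4.12 (cv2) and the standard library are available. Lean on these libraries where they do the work, as an engineer would, in place of code of your own. Each camera call takes 0.05 s, during which the arm holds its last target. There are 200 camera calls.

## Working session

There is one attempt and no reset: what is moved stays moved. The work goes in short steps, Python scripts to look and compute and a shell command to move; the robot and the scene stay as the last step left them, time stands still between calls to the robot, and variables do not carry over. Pictures are saved under pics/ and viewed, on a budget of 10 in all, crops included, one or two more only if the job needs it, and the job is handed in when it is done.

```bash
mkdir -p pics; ls
python3 - <<'E'
from cell import readout, eyes, env
import cv2,numpy as np
for n in("side","top"):
    im=eyes.read_camera(n); np.save(f"pics/{n}0.npy",im)
    cv2.imwrite(f"pics/{n}0.png",cv2.cvtColor(im,cv2.COLOR_RGB2BGR))
    m=eyes.camera_model(n); print(n,m, 'center',-np.array(m['R']).T@np.array(m['t']))
print(readout.state())
E
```

```text
pics
side {'intrinsics': array([[485.70632189,   0.        , 281.43137254],
       [  0.        , 485.70632189, 210.30831851],
       [  0.        ,   0.        ,   1.        ]]), 'k1': -0.02167405866204755, 'R': array([[-0.81927681, -0.57316787,  0.01625087],
       [-0.43936204,  0.60930173, -0.66008514],
       [ 0.36843791, -0.54793247, -0.75101499]]), 't': array([ 420.36387043,  293.28697319, 1028.64282787])} center [ 94.26252265 625.86560453 959.28927933]
top {'intrinsics': array([[430.82511694,   0.        , 287.24172847],
       [  0.        , 430.82511694, 212.23424974],
       [  0.        ,   0.        ,   1.        ]]), 'k1': -0.09963276911025495, 'R': array([[ 0.02321937, -0.99972714, -0.00255111],
       [-0.99101786, -0.02268079, -0.1317922 ],
       [ 0.13169838,  0.00558833, -0.99127408]]), 't': array([ -51.23196044,  555.77898799, 1126.63212528])} center [ 403.60085353  -44.90847079 1189.91786408]
{'t': 0.1, 'joints': array([-1.23963239e+00,  4.91526876e-01,  1.55943183e+00,  1.98968429e-05,
        1.09168597e+00, -1.05592006e-01]), 'qvel': array([-0.00189167, -0.00077678, -0.00153212, -0.0012334 ,  0.00032133,
       -0.00096587]), 'tau': array([ 2.72881371e-03, -6.13621187e+01, -2.58606684e+01,  6.93399506e-02,
        4.70374105e-02, -4.69106396e-05]), 'eef_pos': array([ 264.33013118, -566.09645639,  214.08811767]), 'tcp_rot': array([-3.14054835e+00, -1.28427723e-04,  4.36746690e-01]), 'ft_force': array([ 0.49668583, -0.24159526,  0.01218883]), 'moment': array([ 0.00638996,  0.0670197 , -0.00983304]), 'opening': 1.0004006369677294}
```

View pics/side0.png

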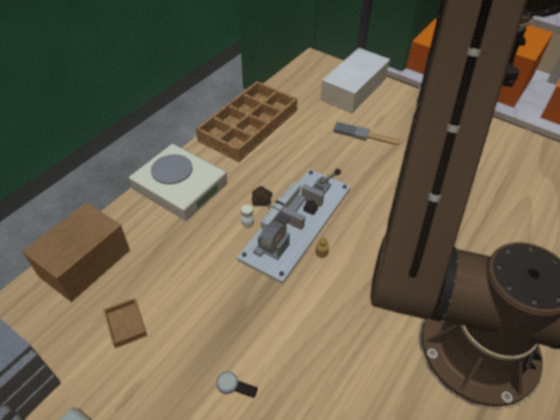

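View pics/top0.png

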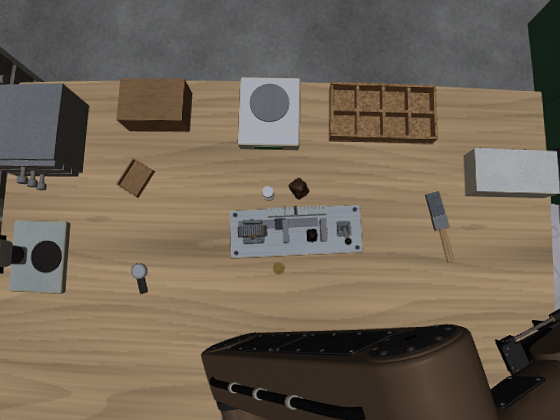

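The side view shows the gauge at about (295,225), with the wheel near (272,235) and the lever knob at (338,172). In the top view the plate spans (230,211) to (363,258), with the wheel at the left end and the lever at the right. Next I'll take enlarged crops.

```bash
cat > h.py <<'E'
import numpy as np, cv2
from cell import eyes, readout
def proj(n,X):
    m=eyes.camera_model(n); X=np.atleast_2d(X)
    uv,_=cv2.projectPoints(X.astype(float),cv2.Rodrigues(m['R'])[0],m['t'].astype(float),m['intrinsics'],np.array([m['k1'],0,0,0.]))
    return uv[:,0]
def back(n,uv,z):
    m=eyes.camera_model(n)
    s=cv2.undistortPoints(np.array(uv,float).reshape(-1,1,2),m['intrinsics'],np.array([m['k1'],0,0,0.]))[:,0]
    d=np.c_[s,np.ones(len(s))]@m['R']; c=-m['R'].T@m['t']
    return c+d*((z-c[2])/d[:,2])[:,None]
def crop(im,x0,y0,w,h,f,fn):
    c=cv2.resize(im[y0:y0+h,x0:x0+w],None,fx=f,fy=f,interpolation=cv2.INTER_CUBIC)
    cv2.imwrite(fn,c[:,:,::-1])
def snap(n,tag):
    im=eyes.read_camera(n); np.save(f"pics/{n}{tag}.npy",im); return im
E
python3 - <<'E'
from h import *
crop(np.load('pics/top0.npy'),220,175,155,110,5,'pics/topc.png')
crop(np.load('pics/side0.npy'),235,160,130,120,5,'pics/sidec.png')
E
```

```text
(no output)
```

View pics/topc.png

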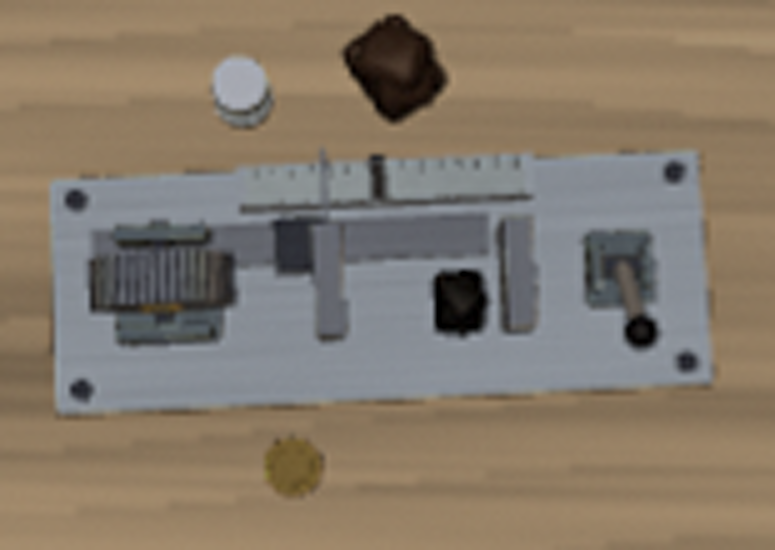

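View pics/sidec.png

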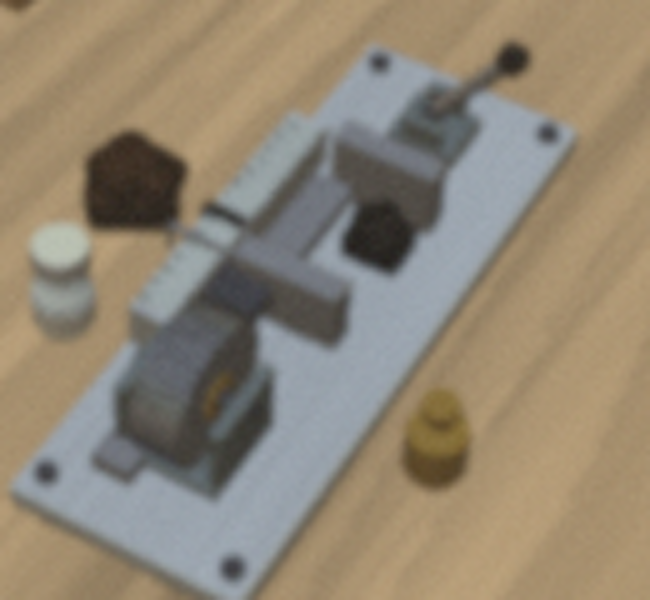

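Top crop: plate corners at (52,183), (696,152), (711,384) and (57,412). The pointer bar is at (322,150–215), the mark at (377,155–200), the wheel spans (90–235, 250–310), and the knob is at (640,331). Side crop: the same parts are visible, with the knob at (512,57), the mark at (224,213) and the pointer tip at about (172,228).

```bash
cat > fit.py <<'E'
from h import *
from scipy.optimize import least_squares
c=lambda p,x,y:(np.array(p,float)+.5)/5-.5+[x,y]
G=np.array([[65,160,16],[65,-200,16],[-65,-200,16],[-65,160,16.]])
T=c([(52,183),(696,152),(711,384),(57,412)],220,175)
S=c([(15,492),(375,45),(577,135),(245,600)],235,160)
def W(p,g):
    co,s=np.cos(p[2]),np.sin(p[2]); R=np.array([[co,-s,0],[s,co,0],[0,0,1]])
    return np.atleast_2d(g)@R.T+[p[0],p[1],0]
def inv(p,X):
    co,s=np.cos(p[2]),np.sin(p[2]); R=np.array([[co,-s,0],[s,co,0],[0,0,1]])
    return (X-[p[0],p[1],0])@R
f=lambda cams:least_squares(lambda p:np.concatenate([(proj(n,W(p,G))-o).ravel() for n,o in cams]),[550,0,0]).x
pt=f([('top',T)]);ps=f([('side',S)]);P=f([('top',T),('side',S)])
E
python3 - <<'E'
from fit import *
print(pt,ps,P)
p=P
for n,o in(('top',(220,175)),('side',(235,160))):
    pp=pt if n=='top' else ps
    q=lambda uv,z:inv(pp,back(n,c([uv],*o),z))[0].round(1)
    if n=='top':
        print('mark',q((377,160),43),q((378,198),43),'ptr',q((323,158),50),q((323,205),50),'knob',q((640,331),96),'wheel',q((90,280),75),q((235,280),75),q((160,250),104),q((160,310),104),'fixedjaw',q((518,215),60),q((518,330),60),'slidejaw front/back',q((313,280),67),q((346,280),67))
    else:
        print('mark',q((205,206),43),q((243,221),43),'ptr',q((172,230),39),'knob',q((512,57),96))
print('wheeltop',W(p,[[0,95,104]]),'pivot',W(p,[0,-150,38]))
for z,n in ((30,'w'),): print('weight',back('top',c([(294,466)],220,175),40),'vial',back('top',c([(240,80)],220,175),60),'met',back('top',c([(395,65)],220,175),20))
E
```

```text
[ 5.06946013e+02 -4.20584441e+01  6.78844445e-02] [ 5.04937997e+02 -4.26297176e+01  7.43510102e-02] [ 5.05850674e+02 -4.24298133e+01  7.15319825e-02]
mark [ 63.5 -21.3  43. ] [ 42.9 -20.8  43. ] ptr [64.9  7.7 50. ] [39.6  8.8 50. ] knob [ -38.  -149.7   96. ] wheel [  2.6 131.5  75. ] [-0.8 56.1 75. ] [ 13.5  92.2 104. ] [-16.9  93.2 104. ] fixedjaw [ 28.3 -94.   60. ] [-32.4 -90.6  60. ] slidejaw front/back [-1.8 15.7 67. ] [-2.6 -1.5 67. ]
mark [ 68.  -22.9  43. ] [ 46.2 -24.2  43. ] ptr [75.6 -3.1 39. ] knob [ -37.1 -151.7   96. ]
wheeltop [[499.0609299   52.32724117 104.        ]] pivot [[ 516.57132376 -192.04621505   38.        ]]
weight [[407.23452837 -18.43688668  40.        ]] vial [[610.67047505  15.14563159  60.        ]] met [[628.35437674 -68.0754839   20.        ]]
```

```bash
cat > to.py <<'E'
import sys
from fit import *
from scipy.spatial.transform import Rotation as Ro
s=readout.state(); R=Ro.from_euler('xyz',s['tcp_rot']).as_matrix()
print('t',round(s['t'],2),'gauge pos',inv(P,s['eef_pos']).round(1),'yaw-rel',round(np.degrees(s['tcp_rot'][2]-P[2]),2),'F',s['ft_force'].round(2),'open',round(s['opening'],2))
if len(sys.argv)>1:
    g=np.array(list(map(float,sys.argv[1:4]))); print('dp',(R.T@(W(P,g)[0]-s['eef_pos'])).round(1))
E
python3 to.py 0 105 140
```

```text
t 0.1 gauge pos [-278.3 -505.1  214.1] yaw-rel 20.93 F [ 0.5  -0.24  0.01] open 1.0
dp [ 477.8 -470.3   74.6]
```

```bash
python3 -m jog '{"dp":[[240,-235,0],[240,-235,0],[240,-235,0],[240,-235,0],[240,-235,0],[240,-235,0],[240,-235,0],[240,-235,0]],"twist":[21,21,21,21,21,21,21,21],"claw":[1,1,1,1,1,1,1,1]}'; python3 to.py 0 105 130
```

```text
t: 0.77
eef_pos: [381.7, -252.3, 214.6]
tcp_rot: [-3.142, 0.0, 0.07]
ft_force: [1.5, -0.3, 0.6]
opening: 0.496
t 0.77 gauge pos [-138.9 -200.4  214.6] yaw-rel -0.1 F [ 1.53 -0.29  0.65] open 0.5
dp [ 138.4 -305.7   84.6]
```

```bash
python3 -m jog '{"dp":[[140,-306,0],[140,-306,0],[140,-306,0],[140,-306,0],[140,-306,0],[140,-306,0],[140,-306,0],[140,-306,0]],"twist":[0,0,0,0,0,0,0,0],"claw":[1,1,1,1,1,1,1,1]}'; python3 to.py 0 105 130; python3 -m jog '{"dp":[[0,0,30],[0,0,60],[0,0,80],[0,0,90],[0,0,90],[0,0,90]],"twist":[0,0,0,0,0,0],"claw":[1,1,1,1,1,1]}'; python3 to.py 0 105 104
python3 - <<'E'
from h import *
a=snap('side','1');b=snap('top','1')
A=cv2.resize(a[150:280,225:355],None,fx=4,fy=4,interpolation=2);B=cv2.resize(b[175:275,225:295],None,fx=4,fy=4,interpolation=2)
o=np.zeros((520,800,3),np.uint8);o[:,:520]=A;o[:400,520:]=B
cv2.imwrite('pics/c1.png',o[:,:,::-1])
E
```

```text
t: 1.43
eef_pos: [498.8, 60.1, 214.6]
tcp_rot: [3.141, 0.0, 0.07]
ft_force: [0.9, -0.1, 0.4]
opening: 0.009
t 1.43 gauge pos [  0.3 102.7 214.6] yaw-rel -0.06 F [ 0.88 -0.1   0.43] open 0.01
dp [-0.3 -2.3 84.6]
t: 1.93
eef_pos: [498.9, 57.7, 124.9]
tcp_rot: [3.142, 0.0, 0.07]
ft_force: [0.3, -0.9, 0.5]
opening: 0.004
t 1.93 gauge pos [  0.2 100.4 124.9] yaw-rel -0.09 F [ 0.29 -0.95  0.53] open 0.0
dp [-0.2 -4.6 20.9]
```

View pics/c1.png

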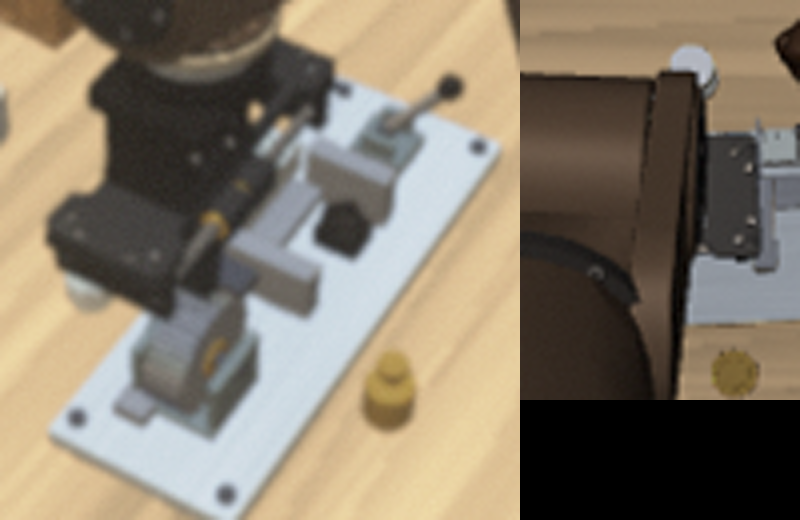

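The finger sits just above the wheel, with the plate in view and the pointer visible in the top view. I'll press down next.

```bash
python3 -m jog '{"dp":[[0,-9,10],[0,-9,19],[0,-9,22],[0,-9,24],[0,-9,25],[0,-9,25],[0,-9,25]],"twist":[0,0,0,0,0,0,0],"claw":[1,1,1,1,1,1,1]}'; python3 to.py
```

```text
t: 2.62
eef_pos: [497.9, 66.8, 99.8]
tcp_rot: [-3.142, 0.0, 0.07]
ft_force: [-1.7, 1.8, 5.7]
opening: 0.004
t 2.62 gauge pos [-1.000e-01  1.096e+02  9.980e+01] yaw-rel -0.08 F [-1.69  1.85  5.74] open 0.0
```

```bash
python3 -m jog '{"dp":[[0,4,0],[0,8,0],[0,12,0],[0,16,0],[0,20,0],[0,24,0],[0,27,0],[0,27,0]],"twist":[0,0,0,0,0,0,0,0],"claw":[1,1,1,1,1,1,1,1]}'; python3 to.py; python3 -m jog '{"dp":[[0,0,-12],[0,-14,-12],[0,-27,-12],[0,-27,-12],[0,-27,-6],[0,-27,0],[0,-27,0]],"twist":[0,0,0,0,0,0,0],"claw":[1,1,1,1,1,1,1]}'; python3 to.py
python3 - <<'E'
from h import *
a=snap('side','2');b=snap('top','2')
A=cv2.resize(a[180:265,245:330],None,fx=5,fy=5,interpolation=2)[:,:400];B=cv2.resize(b[190:270,265:345],None,fx=5,fy=5,interpolation=2)
o=np.zeros((425,800,3),np.uint8);o[:,:400]=A;o[:400,400:]=B
cv2.imwrite('pics/c2.png',o[:,:,::-1])
E
```

```text
t: 3.28
eef_pos: [499.9, 39.0, 99.7]
tcp_rot: [3.141, -0.0, 0.07]
ft_force: [-1.5, -3.2, 3.5]
opening: 0.005
t 3.28 gauge pos [-0.1 81.7 99.7] yaw-rel -0.1 F [-1.53 -3.2   3.47] open 0.0
t: 3.87
eef_pos: [498.2, 66.5, 98.6]
tcp_rot: [-3.142, 0.0, 0.07]
ft_force: [0.4, 3.1, 5.5]
opening: 0.007
t 3.87 gauge pos [1.000e-01 1.092e+02 9.860e+01] yaw-rel -0.1 F [0.41 3.09 5.54] open 0.01
```

View pics/c2.png

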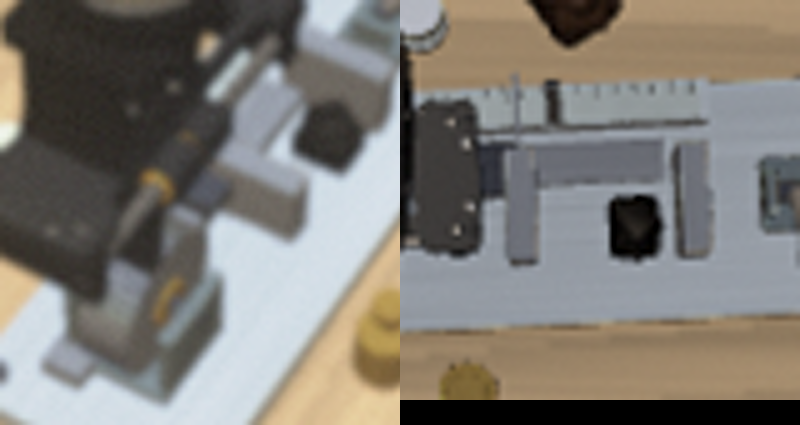

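The pointer is at crop x≈516 and the mark at ≈554, so the pointer moved about 8.7 mm and about 20.5 mm remains. Two more full strokes, then measure.

```bash
python3 -m jog '{"dp":[[0,4,0],[0,8,0],[0,12,0],[0,16,0],[0,20,0],[0,24,0],[0,27,0],[0,27,0]],"twist":[0,0,0,0,0,0,0,0],"claw":[1,1,1,1,1,1,1,1]}'; python3 -m jog '{"dp":[[0,0,-12],[0,-12,-12],[0,-25,-12],[0,-25,-12],[0,-25,-6],[0,-25,0],[0,-25,0]],"twist":[0,0,0,0,0,0,0],"claw":[1,1,1,1,1,1,1]}'; python3 to.py;  python3 -m jog '{"dp":[[0,4,0],[0,8,0],[0,12,0],[0,16,0],[0,20,0],[0,24,0],[0,25,0],[0,25,0]],"twist":[0,0,0,0,0,0,0,0],"claw":[1,1,1,1,1,1,1,1]}';  python3 -m jog '{"dp":[[0,0,-12],[0,-12,-12],[0,-18,-12],[0,-18,-12],[0,-18,-12]],"twist":[0,0,0,0,0],"claw":[1,1,1,1,1]}'; python3 to.py
python3 - <<'E'
from h import *
b=snap('top','3');crop(b,280,185,40,30,16,'pics/c3.png')
E
```

```text
t: 4.63
eef_pos: [500.1, 39.0, 99.6]
tcp_rot: [3.141, -0.0, 0.07]
ft_force: [0.6, -2.5, 3.5]
opening: 0.008
t: 5.22
eef_pos: [498.1, 64.8, 98.5]
tcp_rot: [-3.141, 0.0, 0.07]
ft_force: [0.1, 2.5, 5.4]
opening: 0.003
t 5.22 gauge pos [ -0.  107.5  98.5] yaw-rel -0.08 F [0.06 2.52 5.35] open 0.0
t: 5.88
eef_pos: [499.9, 39.3, 99.5]
tcp_rot: [3.141, 0.0, 0.07]
ft_force: [0.4, -2.1, 4.4]
opening: 0.005
t: 6.3
eef_pos: [498.3, 58.5, 111.1]
tcp_rot: [3.142, 0.001, 0.072]
ft_force: [0.4, -1.7, 0.6]
opening: 0.002
t 6.3 gauge pos [ -0.4 101.3 111.1] yaw-rel 0.01 F [ 0.42 -1.65  0.6 ] open 0.0
```

View pics/c3.png

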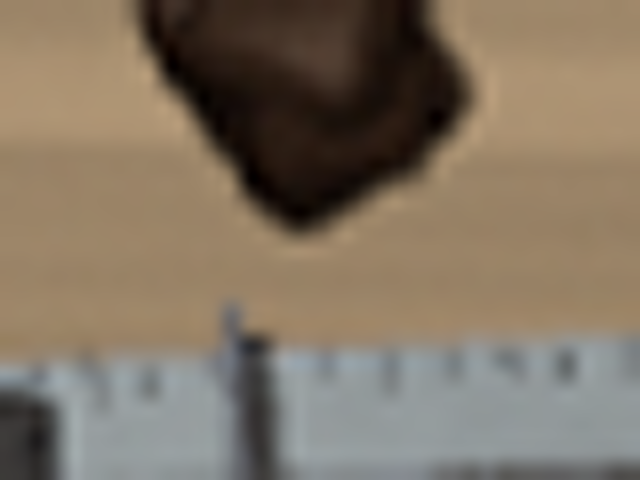

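The pointer now stands at the left edge of the mark, at about (237,390) against a mark centre of about 252, which leaves about 2.5 mm to go. I'll refine this numerically.

```bash
cat > prof.py <<'E'
import sys
from h import *
from fit import *
# gauge-frame rectified strip of the scale at z=46, x 44..62, y -45..25 at 0.5 mm
def strip(fn,x0,x1,z):
    im=np.load(fn).astype(np.float32).mean(2)
    ys=np.arange(-34,14.1,.5);xs=np.arange(x0,x1,1.)
    g=np.array([[x,y,z] for x in xs for y in ys]);uv=proj('top',W(pt,g)).astype(np.float32)
    v=cv2.remap(im,uv[:,0].reshape(len(xs),-1),uv[:,1].reshape(len(xs),-1),cv2.INTER_CUBIC)
    return ys,v.mean(0)
for fn in sys.argv[1:]:
    ys,v=strip(fn,46,60,43); _,u=strip(fn,66,70,43)
    i=(ys>-30)&(ys<-10)
    print(fn);print('scale',dict(zip(ys[i][::2],v[i].round()[::2])))
    d=np.clip(170-v,0,None)*(abs(ys+21)<8); print('dark centroid',(d*ys).sum()/d.sum())
    j=(ys>-30); print('beyond',dict(zip(ys[j][::2],u[j].round()[::2])))
E
python3 prof.py pics/top0.npy pics/top3.npy
```

```text
pics/top0.npy
scale {np.float64(-29.5): np.float32(149.0), np.float64(-28.5): np.float32(145.0), np.float64(-27.5): np.float32(136.0), np.float64(-26.5): np.float32(122.0), np.float64(-25.5): np.float32(100.0), np.float64(-24.5): np.float32(79.0), np.float64(-23.5): np.float32(59.0), np.float64(-22.5): np.float32(41.0), np.float64(-21.5): np.float32(33.0), np.float64(-20.5): np.float32(34.0), np.float64(-19.5): np.float32(44.0), np.float64(-18.5): np.float32(62.0), np.float64(-17.5): np.float32(89.0), np.float64(-16.5): np.float32(112.0), np.float64(-15.5): np.float32(132.0), np.float64(-14.5): np.float32(145.0), np.float64(-13.5): np.float32(146.0), np.float64(-12.5): np.float32(146.0), np.float64(-11.5): np.float32(146.0), np.float64(-10.5): np.float32(145.0)}
dark centroid -21.17692378760187
beyond {np.float64(-29.5): np.float32(122.0), np.float64(-28.5): np.float32(121.0), np.float64(-27.5): np.float32(120.0), np.float64(-26.5): np.float32(117.0), np.float64(-25.5): np.float32(112.0), np.float64(-24.5): np.float32(107.0), np.float64(-23.5): np.float32(101.0), np.float64(-22.5): n
[... 3100 characters left out ...]
130.0), np.float64(-4.5): np.float32(130.0), np.float64(-3.5): np.float32(130.0), np.float64(-2.5): np.float32(130.0), np.float64(-1.5): np.float32(130.0), np.float64(-0.5): np.float32(130.0), np.float64(0.5): np.float32(130.0), np.float64(1.5): np.float32(130.0), np.float64(2.5): np.float32(130.0), np.float64(3.5): np.float32(129.0), np.float64(4.5): np.float32(127.0), np.float64(5.5): np.float32(126.0), np.float64(6.5): np.float32(126.0), np.float64(7.5): np.float32(127.0), np.float64(8.5): np.float32(128.0), np.float64(9.5): np.float32(128.0), np.float64(10.5): np.float32(129.0), np.float64(11.5): np.float32(129.0), np.float64(12.5): np.float32(129.0), np.float64(13.5): np.float32(129.0)}
```

```bash
python3 -m jog '{"dp":[[0,0,7],[0,0,11],[0,0,12],[0,0,12],[0,3,12],[0,6,12],[0,8,12],[0,8,12]],"twist":[0,0,0,0,0,0,0,0],"claw":[1,1,1,1,1,1,1,1]}'; python3 -m jog '{"dp":[[0,0,0],[0,0,-10],[0,0,-30],[0,0,-60],[0,0,-70],[0,0,-70]],"twist":[0,0,0,0,0,0],"claw":[1,1,1,1,1,1]}'; python3 to.py
python3 - <<'E'
from fit import *
b=snap('top','4');crop(b,280,185,40,30,16,'pics/c4.png')
def strip(fn,x0,x1,z,ys):
    im=np.load(fn).astype(np.float32).mean(2); xs=np.arange(x0,x1,1.)
    uv=proj('top',W(pt,np.array([[x,y,z] for x in xs for y in ys]))).astype(np.float32)
    return cv2.remap(im,uv[:,0].reshape(len(xs),-1),uv[:,1].reshape(len(xs),-1),cv2.INTER_CUBIC).mean(0)
ys=np.arange(-30,-10,.5)
v0=strip('pics/top0.npy',46,60,43,ys)
for k in '34':
    v=strip(f'pics/top{k}.npy',46,60,43,ys); d=np.clip(v/v[-6:].mean()*v0[-6:].mean()-v0,0,None)
    # unmix: fraction of bright bar = d/(B-v0), B~ bar brightness
    f=d/(175-v0); f[f<.03]=0
    print(k,'raw centroid',(d*ys).sum()/d.sum(),'unmixed',(f*ys).sum()/f.sum(), (d[::2]).round())
E
```

```text
t: 7.02
eef_pos: [499.5, 49.4, 99.6]
tcp_rot: [3.141, -0.001, 0.07]
ft_force: [0.3, -1.1, 5.2]
opening: 0.007
t: 7.52
eef_pos: [500.0, 49.8, 171.9]
tcp_rot: [3.141, -0.004, 0.07]
ft_force: [0.2, -0.3, -0.3]
opening: 0.006
t 7.52 gauge pos [  0.8  92.4 171.9] yaw-rel -0.08 F [ 0.2  -0.27 -0.33] open 0.01
3 raw centroid -19.1633918946806 unmixed -18.837982830261666 [ 1.  1.  1.  0.  0.  0.  0.  2. 14. 27. 37. 40. 36. 26. 13.  3.  0.  0.
  0.  0.]
4 raw centroid -21.510093723706667 unmixed -21.592790164420737 [ 0.  0.  0.  0.  0.  6. 17. 28. 36. 38. 31. 17.  4.  0.  0.  0.  0.  0.
  0.  0.]
```

View pics/c4.png

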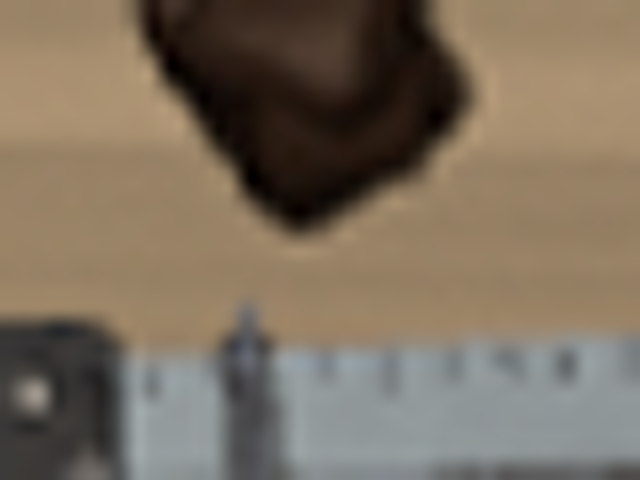

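The pointer is centred in the mark: y ≈ -21.5 against -21.1 for the mark, with dark band on both sides of the bar. Now the lever.

```bash
python3 -m jog '{"dp":[[-20,60,0],[-76,242,0],[-76,242,0],[-76,242,0],[-76,242,0],[-76,242,0],[-76,242,0],[-76,242,0]],"twist":[0,0,0,0,0,0,0,0],"claw":[1,1,1,1,1,1,1,1]}'; python3 -m jog '{"dp":[[0,0,0],[0,0,40],[0,0,70],[0,0,86],[0,0,86],[0,0,86]],"twist":[0,0,0,0,0,0],"claw":[1,1,1,1,1,1]}'; python3 to.py 16 -150 85
```

```text
t: 8.23
eef_pos: [439.2, -198.6, 168.2]
tcp_rot: [-3.14, 0.002, 0.066]
ft_force: [0.9, 0.5, -0.1]
opening: 0.007
t: 8.73
eef_pos: [440.4, -195.4, 83.1]
tcp_rot: [-3.14, 0.002, 0.072]
ft_force: [-0.7, -0.0, 1.1]
opening: 0.001
t 8.73 gauge pos [ -76.2 -147.9   83.1] yaw-rel 0.04 F [-0.74 -0.04  1.09] open 0.0
dp [92.2  2.1 -2. ]
```

```bash
python3 -m jog '{"dp":[[10,2,0],[22,2,0],[34,2,0],[46,2,0],[58,2,0],[70,2,0],[80,2,0],[86,2,0]],"twist":[0,0,0,0,0,0,0,0],"claw":[1,1,1,1,1,1,1,1]}'; python3 to.py;python3 -m jog '{"dp":[[3,0,0],[5,0,0],[7,0,0],[7,0,0]],"twist":[0,0,0,0],"claw":[1,1,1,1]}'; python3 to.py
```

```text
t: 9.4
eef_pos: [528.0, -192.6, 84.7]
tcp_rot: [3.141, -0.002, 0.071]
ft_force: [-1.9, -0.1, 0.2]
opening: 0.008
t 9.4 gauge pos [  11.3 -151.4   84.7] yaw-rel -0.03 F [-1.92 -0.09  0.23] open 0.01
t: 9.73
eef_pos: [533.0, -192.3, 83.7]
tcp_rot: [-3.141, 0.001, 0.07]
ft_force: [-2.6, -0.3, 1.6]
opening: 0.005
t 9.73 gauge pos [  16.3 -151.4   83.7] yaw-rel -0.07 F [-2.63 -0.33  1.57] open 0.0
```

Expected end of travel is about x = 16. I'll creep on until the force shows the stop.

```bash
python3 -m jog '{"dp":[[1,0,0],[2,0,0],[3,0,0],[3,0,0],[3,0,0]],"twist":[0,0,0,0,0],"claw":[1,1,1,1,1]}'; python3 to.py
```

```text
t: 10.15
eef_pos: [534.1, -192.0, 83.3]
tcp_rot: [-3.14, 0.004, 0.07]
ft_force: [-11.4, -1.8, 4.6]
opening: 0.005
t 10.15 gauge pos [  17.5 -151.2   83.3] yaw-rel -0.07 F [-11.42  -1.77   4.62] open 0.01
```

The force jumped to 11 N, so the lever is at its stop. I'll back off, rise, move clear and check.

```bash
python3 -m jog '{"dp":[[-15,0,0],[-40,0,0],[-60,0,-20],[-80,0,-60],[-100,0,-100],[-100,40,-110],[-100,80,-110],[-100,80,-110]],"twist":[0,0,0,0,0,0,0,0],"claw":[1,1,1,1,1,1,1,1]}'; python3 -m jog '{"dp":[[0,0,0],[0,40,0],[0,80,0],[0,120,0],[0,120,0],[0,120,0]],"twist":[0,0,0,0,0,0],"claw":[1,1,1,1,1,1]}'; python3 to.py
python3 - <<'E'
from fit import *
b=snap('top','5'); a=snap('side','5')
o=np.zeros((550,800,3),np.uint8)
o[:412,:]=cv2.resize(b[180:283,180:380],None,fx=4,fy=4,interpolation=2)
cv2.imwrite('pics/c5.png',o[:412,:,::-1])
crop(a,225,150,150,130,4,'pics/c6.png')
ys=np.arange(-30,-10,.5); xs=np.arange(46,60,1.)
uv=proj('top',W(pt,np.array([[x,y,43] for x in xs for y in ys]))).astype(np.float32)
st=lambda k:cv2.remap(np.load(f'pics/top{k}.npy').astype(np.float32).mean(2),uv[:,0].reshape(len(xs),-1),uv[:,1].reshape(len(xs),-1),cv2.INTER_CUBIC).mean(0)
v0=st(0);v=st(5);d=np.clip(v/v[-6:].mean()*v0[-6:].mean()-v0,0,None);print('ptr',(d*ys).sum()/d.sum(),'mark -21.1')
print('knob expected top px', proj('top',W(P,[[39.5,-150,96]])), 'at 1.05', proj('top',W(P,[[70*np.sin(.45),-150,38+70*np.cos(.45)]])))
E
```

```text
t: 10.82
eef_pos: [443.2, -284.8, 195.6]
tcp_rot: [3.136, -0.005, 0.067]
ft_force: [-0.2, 0.4, -1.1]
opening: -0.001
t: 11.32
eef_pos: [450.3, -399.1, 192.6]
tcp_rot: [-3.141, 0.001, 0.069]
ft_force: [0.2, 0.4, -0.8]
opening: 0.003
t 11.32 gauge pos [ -80.9 -351.8  192.6] yaw-rel -0.16 F [ 0.2   0.4  -0.84] open 0.0
ptr -21.504797428606683 mark -21.1
knob expected top px [[345.92383095 210.84795379]] at 1.05 [[346.41863692 214.09225674]]
```

View pics/c5.png

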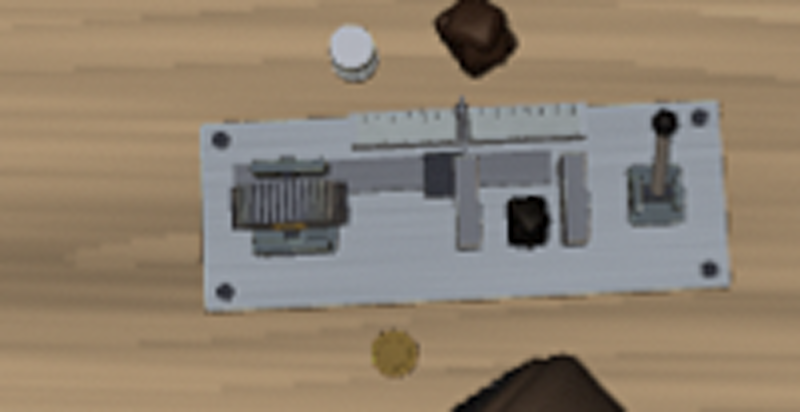

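View pics/c6.png

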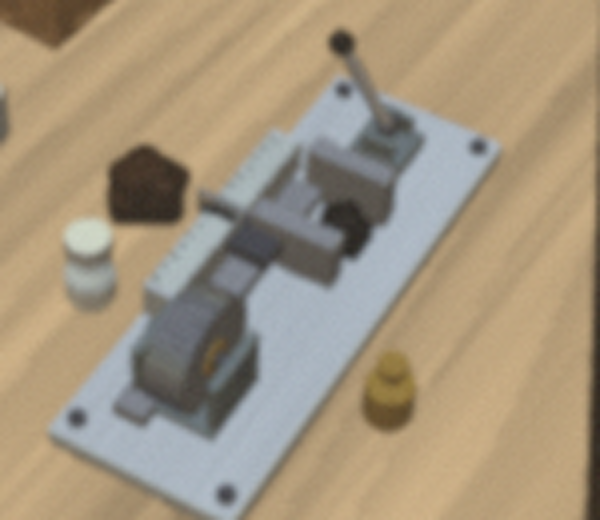

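The top view has the knob at (664,122), which is pixel (346.0,210.4), against (345.9,210.8) expected for fully over. The pointer bar is in the band at (462,120), and the loose things nearby haven't moved.

```bash
python3 -c "
from cell import job_done; print(job_done())"
```

```text
the job is handed in; nothing more can be done
None
```

I rolled the wheel with the shut fingertips in three strokes of 25–27 mm and one short 8 mm stroke. I then pushed the lock lever over until the force rose to about 11 N at its stop, moved the arm clear, and handed the job in.

- **Pointer:** it measures y ≈ -21.5 mm against -21.1 mm for the mark, so it is about 0.4 mm off centre. The reading was the same before and after locking.
- **Lever:** the knob was seen at pixel (346.0, 210.4), against (345.9, 210.8) expected for fully over.
- **Loose things:** the specimen, meteorite, weight and jar look unmoved in the final pictures. The tray, brush and loupe were outside those crops and I did not re-check them, but the arm never went down near them.
- **Disagreement:** the top and side cameras put the gauge about 2 mm apart. I judged the pointer against the mark from the top camera only, because a relative reading there avoids that error.
- **Timing and pictures:** the job took about 11.4 s of the 61 s allowed. I viewed 10 pictures.

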